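# Line up a pump flange with a drift and fit its second screw

## Task

The pipe flange on top of the pump hangs on one screw, and its other bolt hole is out of line with the hole in the pump's own flange below: work the tapered drift down through both holes until its collar sits on the pipe flange, gently and without forcing it, so that it draws them into line - do not shove the flange or its pipe with the gripper. Then take the drift out, stand it back upright in the white rack, and put the cap screw from the rack through both holes and press it fully home, again without forcing it: the pipe springs the flange back a little, so lean the screw over until it finds the lower hole. Leave the other things on the bench where they are.

Things in the scene. Friction and masses are not known exactly. Their poses are not given: they have to be found in the camera images.
- pump: grey bench pump, screwed down; origin under its vertical neck, level with the bench or up to 6 mm below it, z up. Motor along -y, suction stub along +y. Its oval flange, 164 x 78 mm, 16 mm thick, long axis x, has its upper face 116 mm above the origin and 17 mm through holes at x = -60 mm (open, the work hole) and +60 mm (screw fitted). Below the work hole 90 mm are free.
- pump_hole (a point): centre of the open 17 mm through hole in the pump's fixed flange, at that flange's upper face; axis vertical, 16 mm deep; axes as the pump's. A 2 mm gasket lies between the flanges.
- flange: bare steel pipe flange, same outline, 14 mm thick, level. Origin on the fitted screw's axis at its underside; x from the work hole to that screw. It swings stiffly about that axis: some 5 N sideways at the work hole bring it in line, and when let go it springs back about 3 mm to the pump's -y side and stays. A copper elbow (top 53 mm above the face) leads off from its middle along -y.
- flange_hole (a point): centre of the pipe flange's 17 mm work hole at its upper face, 16 mm above the pump flange's upper face, 120 mm from the fitted screw's axis and 60 mm from the elbow's. At the start it lies 8 to 10 mm off, on the pump's -y side; in line when straight above pump_hole. Axes as the flange's.
- rack: white plastic tool rack, 90 x 160 mm, fixed; origin on the bench under its centre, z up, long side along y. Its deck is 18 mm thick, top 95 mm above the bench, with two 18.5 mm through holes at y = -45 and +45 mm, x = 0. At the start one holds the drift, the other the screw, either way round.
- drift: tapered drift of dark steel, 143 mm long, about 0.25 kg. Origin at the centre of its collar's underside, z towards the handle. Above: collar 26 mm diameter, 5 mm thick, then a straight handle 22 mm diameter up to z = 65 mm. Below: parallel shank 16.2 mm diameter down to z = -28 mm, then a taper to a blunt 5 mm tip at z = -78 mm. Stands in the rack, collar on the deck.
- screw: M16 x 60 stainless cap screw, about 0.13 kg. Origin at the centre of the head's underside, z up through the head. Round head 24 mm diameter, 16 mm high; shank 15.8 mm diameter, 60 mm long, chamfered over its last 1.2 mm to 14.6 mm. Stands in the rack, head on the deck.
- bottle: bystander: glass reagent bottle with blue cap, 70 mm diameter, 140 mm high; origin at the centre of its underside.
- hexkey: bystander: L-shaped hex key lying flat, 14 mm thick, arms 145 mm (along its x) and 50 mm (along +y at the +x end); origin on the bench under the long arm's middle.
- washer: bystander: flat steel washer, 30 mm diameter, 3 mm thick; origin at the centre of its underside.
- nut: bystander: loose steel nut, 27 mm across, 13 mm high; origin at the centre of its underside.

How it is judged:
On the way, in this order (a step that is already met when the one before it is completed fails the run):
1. the drift goes down through both holes until its collar is on the pipe flange (within 2 mm), upright (horizontal distance between drift and pump_hole below 0.003 m and z of drift in the frame of flange_hole between -0.003 and 0.002 m and horizontal distance between flange_hole and pump_hole below 0.002 m and angle between drift's own z axis and vertical below 0.08 rad), for 0.2 s.
2. the cap screw goes through both holes with its head on the pipe flange (within 3 mm) (horizontal distance between screw and pump_hole below 0.003 m and z of screw in the frame of flange_hole between -0.003 and 0.003 m and angle between screw's own z axis and vertical below 0.06 rad), for 0.2 s.
At the end, for the whole second after the job is handed in: The two holes in line within 3 mm; the screw upright (3 degrees) through both, within 3 mm of the hole's centre, its head within 3 mm of the pipe flange; the drift standing upright (7 degrees) in a rack hole, collar within 4 mm of the deck; both at rest (all of step 2 and z of drift in the frame of rack between 0.091 and 0.099 m and x of drift in the frame of rack between -0.006 and 0.006 m and angle between drift's own z axis and vertical below 0.12 rad and horizontal distance between flange_hole and pump_hole below 0.003 m and linear speed of each of screw, drift below 0.01 m/s); the robot touches nothing.
It fails at once if the drift is forced: more than 40 N between it and either flange (contact force between drift and pump above 40 N or contact force between drift and flange above 40 N).
It fails at once if the screw is forced: more than 30 N between it and either flange (contact force between screw and pump above 30 N or contact force between screw and flange above 30 N).
It fails at once if the gripper shoves the flange or its pipe (more than 10 N) (contact force between the fingers and flange above 10 N).
It fails at once if a bystander is moved more than 20 mm (distance of any of bottle, hexkey, washer, nut from where it was at the start of the episode above 0.02 m).
It also fails if it takes over 72 s, if anything falls off the work surface, if the arm or the gripper's body presses on something with over 40 N, if the wrist force passes 120 N, or if a joint passes its speed limit or range.

## Robot

A 7-joint arm with a two-finger parallel gripper is mounted at the origin on the work surface. World frame = base frame: x ahead of the robot, y to its left, z up, the work surface at z = 0. Lengths are in m, angles in rad, forces in N, time in s.
With the tool pointing down it reaches from about 0.35 to 0.9 m from the base axis. Payload 7.2 kg.
Tool frame: the origin (TCP) lies at the very end of the fingers, on their centre line; the grasp point (between the pads) lies 19 mm behind it; z points along the fingers, y is the direction in which the jaws open and shut (so a half turn about z gives the same grasp; the last joint's range is limited). The gripper opens to 85 mm and grips with 20 to 120 N. Pads are 22 mm wide; open, the fingers measure 114 mm over their backs; the gripper's body (76 mm by 85 mm) begins 54 mm behind the grasp point. The pads swing forward as they close: fully open they stand 13 mm farther back than shut.
Start: joints at [1.176, 0.411, -0.013, 1.596, 0.006, 1.134, -0.082], TCP at [0.201, -0.592, 0.231] pointing down, gripper open.
Joint ranges: [-2.95, 2.95], [-0.29, 1.99], [-1.47, 1.44], [0.14, 2.54], [-1.03, 4.17], [0.13, 1.85], [-2.86, 2.86]. Speed limits (rad/s): [2.39, 2.39, 3.01, 3.01, 3.14, 3.14, 3.14].

## Interface

Orientations are given as a unit quaternion [w, x, y, z].
In Python, from cell import status, grab_frame, bot, finder gives the robot as it stands. The module is installed in compiled form; this text tells all that it offers.
- The arm moves only by the tool arm_command, never from a script. Its argument "series" is a list of rows, each a list of 3 entries, a list of its own where there are three numbers: the turn, a rotation vector about the tool's x, y, z in rad, then the shift along the tool's x, y, z in mm, then the closure in counts, from 0 (fully open) to 255 (shut). In form: [[[rx, ry, rz], [dx, dy, dz], hand], ...]. A call has 1 to 12 rows; each row is the pose to reach, as a shift and turn from the pose commanded when the call began, along the tool's axes at that moment; what a row does not reach only later rows make up. A row lasts 1/8 s, in which the tool goes at most 62.5 mm and 10.7 degrees, less where a joint would pass 70% of its speed; a pose out of reach is approached as far as the arm can. A call with a gripper value outside its range is refused whole. The fingers move at their own pace and stop on an object; "squeeze" is the grip in N (left out, the last holds). Time passes only in rows, so rows that repeat a pose let the fingers close. It gives the time, the measured TCP pose, the force and the opening at its end, in the units of the state.
- status.sense(): the state, without advancing time (a new reading comes with each control period).
- grab_frame(name): name is "scene" or "side" or "wrist"; returns a dict with "color" (384x512x3 uint8, red, green, blue), "camera_matrix" (3x3 intrinsics, pixels), "R" (3x3) and "t" (3): a world point X has camera coordinates R X + t. Camera axes: x right, y down, z forward; pixel columns grow to the right and rows downward; lengths in m; the calibration is good to about 2 mm. A picture is of the moment at which its call begins. There is no depth.
- bot.close_job(): hands the job in, once; it reports no verdict.
Trained networks look in a picture, given as the dict that the camera call returned (one of the last four; its "shot" number tells which), for a name from the list of things; names that differ only in an ending like _2 or _b are one class to them, and where a whole thing is asked for, a point or a joint stands for the part that bears it (a point fixed in the world has none). Each returns a list of dicts, best first, with "confidence" (0 to 1); they miss things now and then, are a little off and sometimes report something else, mostly with a low value. They report only what shows in the picture. A call takes as long as a camera call.
- finder.cut_out(picture, query): "pixels" (384x512 bool, what is visible of it) and "box" ([left, top, right, bottom] in pixels, round what is visible of it).
- finder.pinpoint(picture, query): "point" ([column, row] in pixels: a listed point, or the origin of a listed thing).
The state is a dict: "t": time; "qpos": joint angles; "dq": joint speeds; "joint_efforts": joint torques, N m; "ee_pos": TCP position; "tcp_rot": TCP orientation; "contact_force": force on the tool from outside, world axes, zero at the start; "ft_torque": the same for the moment, N m; "grip_width": finger opening in m.
Only numpy, scipy, OpenCV 4.12 (cv2) and the standard library are available. Lean on these libraries where they do the work, as an engineer would, in place of code of your own. Each camera call takes 0.05 s, during which the arm holds its last target. There are 200 camera calls.

## Working session

There is one attempt and no reset: what is moved stays moved. The work goes in short steps, Python scripts to look and compute and a tool call to move; the robot and the scene stay as the last step left them, time stands still between calls to the robot, and variables do not carry over. Pictures are saved under pics/ and viewed, about 8 in all and at most 12, crops included, and the job is handed in when it is done.

Besides the shell and the picture viewer there is one more tool, called after "Emit:" by a JSON object that holds its "op" and its "data". arm_command: Moves the arm, as the interface text tells. Its arguments: {"type":"object","properties":{"series":{"type":"array","items":{"type":"array"}},"squeeze":{"type":"number"}},"required":["series"]}

```bash
mkdir -p pics
cat > h.py <<'E'
import numpy as np, cv2
from scipy.spatial.transform import Rotation as Ro
from cell import status, grab_frame, bot, finder
def save(f,n): cv2.imwrite('pics/'+n,f['color'][:,:,::-1])
def ray(f,p):
    K,R,t=f['camera_matrix'],f['R'],f['t']
    d=R.T@np.linalg.solve(K,[p[0],p[1],1.]); return -R.T@t,d/np.linalg.norm(d)
def onz(f,p,z):
    o,d=ray(f,p); return o+d*(z-o[2])/d[2]
def proj(f,X):
    c=f['R']@np.array(X)+f['t']; u=f['camera_matrix']@c; return u[:2]/u[2]
def tri(fs,ps):
    A=0;b=0
    for f,p in zip(fs,ps):
        o,d=ray(f,p); M=np.eye(3)-np.outer(d,d); A=A+M; b=b+M@o
    return np.linalg.solve(A,b)
def pin(f,q):
    r=finder.pinpoint(f,q); return [(np.round(x['point'],1).tolist(),round(x['confidence'],2)) for x in r[:3]]
def rot():
    q=status.sense()['tcp_rot']; return Ro.from_quat([q[1],q[2],q[3],q[0]])
E
python3 - <<'E'
from h import *
np.set_printoptions(precision=4,suppress=True)
s=status.sense(); print({k:np.round(v,3) for k,v in s.items()}); print(rot().as_matrix())
F={n:grab_frame(n) for n in('scene','side')}
for n,f in F.items():
    print(n,-f['R'].T@f['t'])
    for q in['pump','pump_hole','flange','flange_hole','rack','drift','screw','bottle','hexkey','washer','nut']: print(q,pin(f,q))
cv2.imwrite('pics/a.png',cv2.resize(np.hstack([F['scene']['color'],F['side']['color']])[:,:,::-1],(800,300)))
save(F['scene'],'sc.png');save(F['side'],'si.png')
E
```

```text
{'t': np.float64(0.0), 'qpos': array([ 1.176,  0.412, -0.013,  1.597,  0.006,  1.134, -0.082]), 'dq': array([ 0.   , -0.   ,  0.001, -0.001,  0.001,  0.   , -0.001]), 'joint_efforts': array([ -0.   , -60.063,   0.682, -29.942,   0.014,   0.011,  -0.   ]), 'ee_pos': array([ 0.2  , -0.591,  0.23 ]), 'tcp_rot': array([-0.001,  0.987,  0.163, -0.   ]), 'contact_force': array([-0.182, -0.092, -0.29 ]), 'ft_torque': array([ 0.029,  0.024, -0.029]), 'grip_width': np.float64(0.085)}
[[ 0.9471  0.3211 -0.0006]
 [ 0.3211 -0.9471  0.0015]
 [-0.0001 -0.0016 -1.    ]]
scene [1.013  0.1384 0.9165]
pump [([214.4, 194.0], 0.56), ([390.0, 219.5], 0.43)]
pump_hole [([215.8, 156.1], 0.83)]
flange [([209.1, 193.4], 0.78)]
flange_hole [([210.1, 151.1], 0.82)]
rack [([369.1, 225.3], 0.65)]
drift [([389.8, 215.9], 0.52)]
screw [([361.0, 202.6], 0.6)]
bottle [([175.6, 117.2], 0.86)]
hexkey [([280.7, 159.6], 0.79)]
washer [([269.6, 273.0], 0.61)]
nut [([281.2, 160.3], 0.69), ([322.3, 286.2], 0.59)]
side [-0.0202  0.843   0.6992]
pump [([285.3, 197.2], 0.86)]
pump_hole [([306.6, 160.4], 0.71)]
flange [([264.8, 150.4], 0.65)]
flange_hole [([312.0, 153.8], 0.9)]
rack [([212.5, 296.4], 0.64)]
drift [([191.5, 271.6], 0.74)]
screw [([225.2, 252.2], 0.53)]
bottle [([395.9, 173.5], 0.83)]
hexkey [([322.7, 241.3], 0.57)]
washer [([179.1, 222.2], 0.36)]
nut [([155.1, 249.2], 0.64)]
```

View pics/a.png

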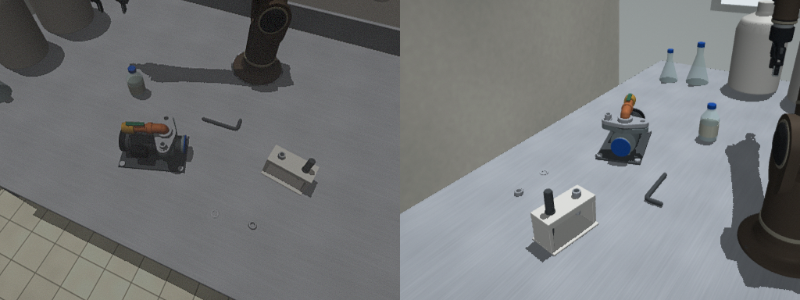

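Run:
```python
from h import *
np.set_printoptions(precision=4,suppress=True)
a=grab_frame('scene');b=grab_frame('side')
P=dict(pump=([214.4,194],[285.3,197.2]),pump_hole=([215.8,156.1],[306.6,160.4]),flange=([209.1,193.4],[264.8,150.4]),flange_hole=([210.1,151.1],[312,153.8]),rack=([369.1,225.3],[212.5,296.4]),drift=([389.8,215.9],[191.5,271.6]),screw=([361,202.6],[225.2,252.2]),bottle=([175.6,117.2],[395.9,173.5]),hexkey=([280.7,159.6],[322.7,241.3]),washer=([269.6,273],[179.1,222.2]),nut=([322.3,286.2],[155.1,249.2]))
for k,(p,q) in P.items():
    X=tri([a,b],[p,q]); print(k,X,proj(a,X)-p,proj(b,X)-q)
```

```text
pump [ 0.58   -0.1796 -0.0096] [0.1649 0.3852] [ 0.372  -0.2535]
pump_hole [ 0.5244 -0.191   0.115 ] [-0.1935 -0.5119] [-0.4515  0.3582]
flange [ 0.6403 -0.1541  0.1269] [-1.1869 -2.9131] [-2.4951  1.7119]
flange_hole [ 0.5206 -0.2105  0.1262] [-0.4193 -1.1386] [-0.981   0.7994]
rack [0.4951 0.272  0.0032] [-1.2479 -1.9356] [-2.8839  1.2303]
drift [0.503  0.3069 0.0937] [0.2296 0.3298] [ 0.4931 -0.203 ]
screw [0.489  0.2244 0.0905] [-0.7104 -1.2115] [-1.6503  0.7864]
bottle [ 0.3588 -0.4437  0.0024] [-0.6226 -1.8711] [-1.6738  1.5165]
hexkey [ 0.3878 -0.0372 -0.    ] [0.3961 0.9605] [ 1.125  -0.7813]
washer [ 0.7454  0.0743 -0.006 ] [1.6299 2.8778] [ 3.074  -1.3039]
nut [ 0.7168  0.2068 -0.0031] [-0.3761 -0.5863] [-0.7062  0.2371]
```

The pictures show the pump with copper elbow at scene about (200,185) and the rack at about (370,215); the drift stands on the camera-near +y side and the screw on the other. The triangulated points are plausible, though the flange points are loose. I'll fly past the pump for a wrist look.

Emit:
{"op": "arm_command", "data": {"series": [[[0, 0, 0], [40, -30, -50], 0], [[0, 0, 0], [90, -65, -100], 0], [[0, 0, 0], [140, -100, -100], 0], [[0, 0, 0], [190, -135, -100], 0], [[0, 0, 0], [240, -170, -100], 0], [[0, 0, 0], [290, -205, -100], 0], [[0, 0, 0], [330, -240, -100], 0], [[0, 0, 0], [345, -242, -100], 0], [[0, 0, 0], [345, -242, -100], 0]]}}

```text
t: 2.42
ee_pos: [0.4506, -0.2507, 0.3313]
tcp_rot: [-0.0, 0.986, 0.164, 0.0]
contact_force: [-0.3, -0.5, -0.7]
grip_width: 0.0859
```

Run:
```python
from h import *
np.set_printoptions(precision=4,suppress=True)
s=status.sense(); print(s['t'],s['ee_pos'],s['contact_force']); print(rot().as_matrix())
f=grab_frame('wrist'); save(f,'w1.png'); print(-f['R'].T@f['t'],f['R'],f['camera_matrix'])
for q in['pump','pump_hole','flange','flange_hole']:
    z={'pump':-.003,'pump_hole':.113,'flange':.115,'flange_hole':.129}[q]
    p=pin(f,q); print(q,p,[onz(f,x[0],z) for x in p])
```

```text
2.425 [ 0.4506 -0.2507  0.3313] [-0.3252 -0.5274 -0.6874]
[[ 0.946   0.3242  0.0003]
 [ 0.3242 -0.946   0.0001]
 [ 0.0003 -0.     -1.    ]]
[ 0.5188 -0.2274  0.4732] [[ 0.3247 -0.9458 -0.0002]
 [-0.9066 -0.3113  0.2849]
 [-0.2695 -0.0923 -0.9586]] [[311.2104   0.     259.4968]
 [  0.     311.2104 192.7289]
 [  0.       0.       1.    ]]
pump [([239.1, 50.9], 0.97)] [array([ 0.5724, -0.1786, -0.003 ])]
pump_hole [([233.7, 91.5], 0.78)] [array([ 0.5183, -0.1974,  0.113 ])]
flange [([116.2, 148.3], 0.32)] [array([ 0.415 , -0.0884,  0.115 ])]
flange_hole [([233.8, 91.3], 0.89)] [array([ 0.5185, -0.1988,  0.129 ])]
```

View pics/w1.png

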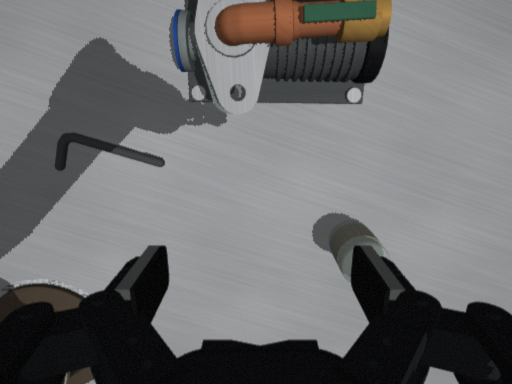

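The wrist picture shows the work hole at about (237,92), and the pump's base plate is almost parallel to the image rows, so the tool yaw already suits the pump. I'll take a closer look.

Emit:
{"op": "arm_command", "data": {"series": [[[0, 0, 0], [40, -10, 10], 0], [[0, 0, 0], [80, -20, 30], 0], [[0, 0, 0], [105, -28, 40], 0], [[0, 0, 0], [105, -28, 40], 0], [[0, 0, 0], [105, -28, 40], 0]]}}

```text
t: 3.3
ee_pos: [0.5394, -0.1932, 0.2915]
tcp_rot: [0.0, 0.987, 0.162, -0.0]
contact_force: [0.5, 0.0, 0.4]
grip_width: 0.0853
```

Run:
```python
from h import *
np.set_printoptions(precision=4,suppress=True)
s=status.sense(); print(s['t'],s['ee_pos'],s['contact_force'])
f=grab_frame('wrist'); save(f,'w2.png'); np.savez('w2.npz',R=f['R'],t=f['t'],camera_matrix=f['camera_matrix'])
for q in['pump','pump_hole','flange','flange_hole']:
    z={'pump':-.003,'pump_hole':.113,'flange':.115,'flange_hole':.129}[q]
    p=pin(f,q); print(q,p,[onz(f,x[0],z) for x in p])
u,v=map(int,p[0][0]); print(u,v)
c=f['color'][v-75:v+75,u-100:u+100,::-1]
cv2.imwrite('pics/w2c.png',cv2.resize(c,(800,600),interpolation=cv2.INTER_CUBIC))
```

```text
3.3 [ 0.5394 -0.1932  0.2915] [0.5327 0.0308 0.3518]
pump [([255.6, 122.4], 0.72)] [array([ 0.5782, -0.1746, -0.003 ])]
pump_hole [([256.0, 193.5], 0.76)] [array([ 0.5154, -0.1975,  0.113 ])]
flange [([250.3, 70.1], 0.65), ([257.6, 122.4], 0.46)] [array([ 0.6309, -0.1531,  0.115 ]), array([ 0.5869, -0.1753,  0.115 ])]
flange_hole [([262.2, 196.1], 0.66)] [array([ 0.5194, -0.203 ,  0.129 ])]
262 196
```

View pics/w2c.png

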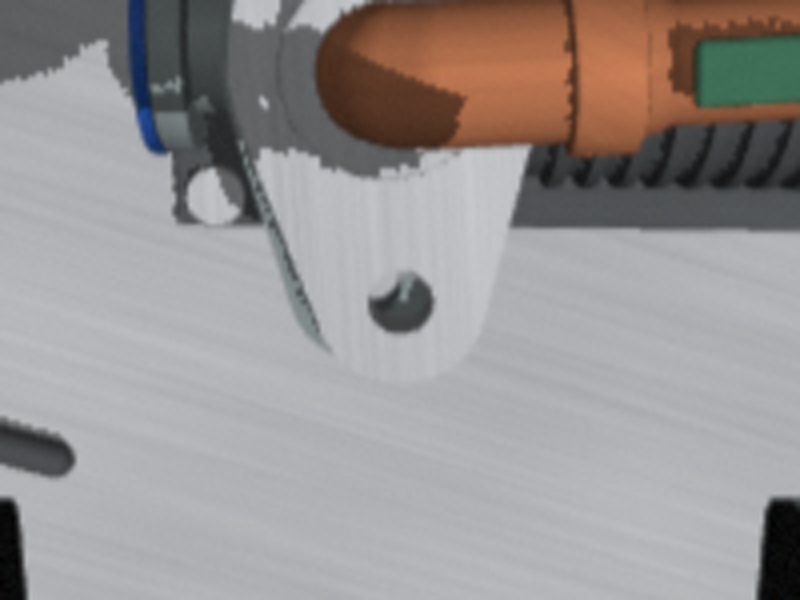

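The work hole's centre is at about (262,196.5) in the full picture, matching the network's report, with the lower hole peeking out shifted to the left, as expected. Now to the rack.

Emit:
{"op": "arm_command", "data": {"series": [[[0, 0, 0], [15, -50, -10], 0], [[0, 0, 0], [30, -110, -10], 0], [[0, 0, 0], [45, -170, -10], 0], [[0, 0, 0], [60, -230, -10], 0], [[0, 0, 0], [75, -290, -10], 0], [[0, 0, 0], [95, -350, -10], 0], [[0, 0, 0], [110, -405, -10], 0], [[0, 0, 0], [122, -448, -10], 0], [[0, 0, 0], [122, -448, -10], 0], [[0, 0, 0], [122, -448, -10], 0]]}}

```text
t: 4.8
ee_pos: [0.5121, 0.2708, 0.3012]
tcp_rot: [0.0, 0.987, 0.162, 0.0]
contact_force: [0.6, -0.1, -0.9]
grip_width: 0.0855
```

Run:
```python
from h import *
np.set_printoptions(precision=4,suppress=True)
s=status.sense(); print(s['t'],s['ee_pos'],s['contact_force'])
f=grab_frame('wrist'); save(f,'w3.png')
for q,z in[('rack',0),('drift',.095),('screw',.095)]:
    p=pin(f,q); print(q,p,[onz(f,x[0],z) for x in p])
    r=finder.cut_out(f,q); print(r[0]['box'] if r else None)
```

```text
4.8 [0.5121 0.2708 0.3012] [ 0.553  -0.0853 -0.9483]
rack [([261.5, 166.9], 0.82)] [array([0.4936, 0.2612, 0.    ])]
[186.8, 110.2, 333.7, 235.5]
drift [([226.7, 163.8], 0.8)] [array([0.5029, 0.3068, 0.095 ])]
[207.0, 153.8, 239.2, 188.9]
screw [([292.8, 195.6], 0.76)] [array([0.4916, 0.2225, 0.095 ])]
[282.8, 189.2, 305.3, 216.2]
```

View pics/w3.png

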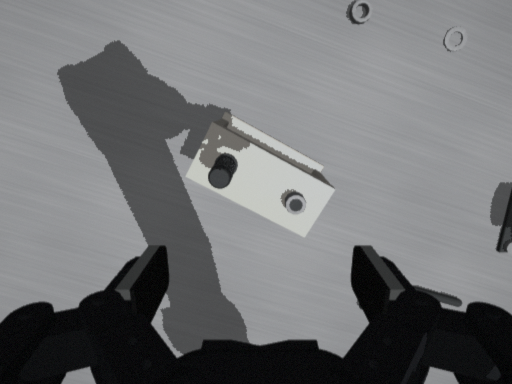

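The picture shows the drift handle's top at about (219,176) and the screw head's top at about (295.5,204). I'll compute both from their tops.

Run:
```python
from h import *
np.set_printoptions(precision=4,suppress=True)
f=grab_frame('wrist')
g=cv2.cvtColor(f['color'],cv2.COLOR_RGB2GRAY)
print(onz(f,(219,176),.16),onz(f,(295.5,204),.111))
for X in[(.503,.307,.16),(.5029,.3068,.095),(.5029,.3068,.1)]: print(proj(f,X))
r=finder.cut_out(f,'drift')[0]['pixels']; ys,xs=np.nonzero(r); print(ys.min(),ys.max(),xs[ys>ys.max()-10].mean())
c=f['color'][125:245,180:340,::-1]; cv2.imwrite('pics/w3c.png',cv2.resize(c,(800,600),interpolation=cv2.INTER_CUBIC))
```

```text
[0.5041 0.308  0.16  ] [0.4874 0.2196 0.111 ]
[219.7436 177.4008]
[226.8817 163.9382]
[226.4343 164.8137]
113 236 299.50331125827813
```

View pics/w3c.png

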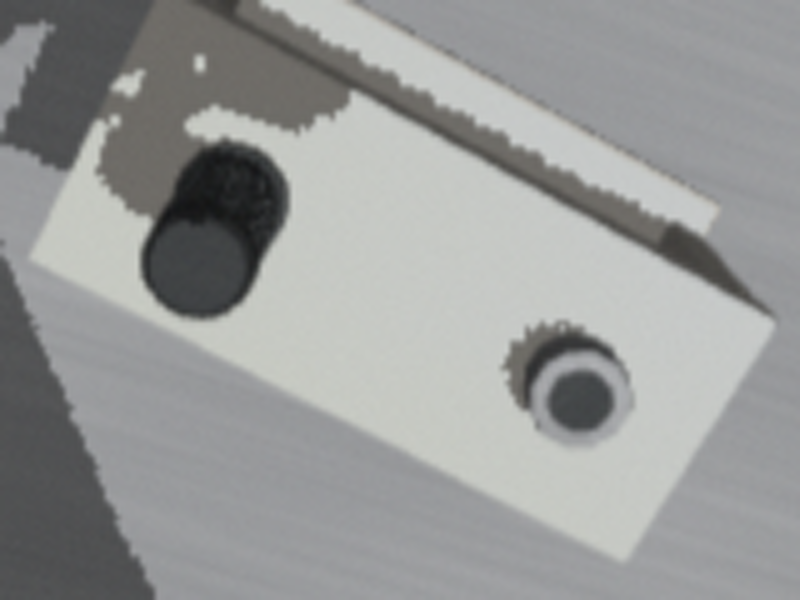

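Emit:
{"op": "arm_command", "data": {"series": [[[0, 0, 0], [3, -38, 0], 0], [[0, 0, 0], [3, -38, 50], 0], [[0, 0, 0], [3, -38, 100], 0], [[0, 0, 0], [3, -38, 145], 0], [[0, 0, 0], [3, -38, 175], 0], [[0, 0, 0], [3, -38, 181], 0], [[0, 0, 0], [3, -38, 181], 120], [[0, 0, 0], [3, -38, 181], 255], [[0, 0, 0], [3, -38, 181], 255], [[0, 0, 0], [3, -38, 181], 255], [[0, 0, 0], [3, -38, 181], 255], [[0, 0, 0], [3, -38, 181], 255]], "squeeze": 60}}

```text
t: 6.75
ee_pos: [0.503, 0.3088, 0.1213]
tcp_rot: [-0.0, 0.987, 0.163, 0.001]
contact_force: [-1.1, -1.4, 5.5]
grip_width: 0.0207
```

Emit:
{"op": "arm_command", "data": {"series": [[[0, 0, 0], [0, 0, 0], 255], [[0, 0, 0], [0, 0, 0], 255], [[0, 0, 0], [0, 0, 0], 255], [[0, 0, 0], [0, 0, 0], 255]]}}

```text
t: 7.25
ee_pos: [0.503, 0.3088, 0.1213]
tcp_rot: [-0.0, 0.987, 0.163, 0.001]
contact_force: [-1.0, -1.2, 6.5]
grip_width: 0.0208
```

Emit:
{"op": "arm_command", "data": {"series": [[[0, 0, 0], [0, 0, -30], 255], [[0, 0, 0], [0, 0, -70], 255], [[0, 0, 0], [0, 0, -120], 255], [[0, 0, 0], [0, 0, -170], 255], [[0, 0, 0], [-15, 50, -195], 255], [[0, 0, 0], [-30, 100, -200], 255], [[0, 0, 0], [-46, 150, -200], 255], [[0, 0, 0], [-61, 200, -200], 255], [[0, 0, 0], [-77, 250, -200], 255], [[0, 0, 0], [-92, 300, -200], 255], [[0, 0, 0], [-107, 350, -200], 255], [[0, 0, 0], [-123, 400, -200], 255]]}}

```text
t: 8.75
ee_pos: [0.514, -0.1112, 0.3202]
tcp_rot: [0.0, 0.987, 0.163, -0.0]
contact_force: [1.1, 0.9, -1.3]
grip_width: 0.0207
```

Emit:
{"op": "arm_command", "data": {"series": [[[0, 0, 0], [-15, 45, 0], 255], [[0, 0, 0], [-24, 75, 20], 255], [[0, 0, 0], [-26, 84, 45], 255], [[0, 0, 0], [-26, 84, 60], 255], [[0, 0, 0], [-26, 84, 60], 255], [[0, 0, 0], [-26, 84, 60], 255]]}}

```text
t: 9.5
ee_pos: [0.5173, -0.1967, 0.2612]
tcp_rot: [0.0, 0.987, 0.163, 0.001]
contact_force: [-0.1, 0.7, -2.7]
grip_width: 0.0204
```

Run:
```python
from h import *
np.set_printoptions(precision=4,suppress=True)
s=status.sense(); print(s['t'],s['ee_pos'],s['contact_force'],s['ft_torque'],s['grip_width']); print(rot().as_matrix())
f=grab_frame('wrist');g=grab_frame('scene');h=grab_frame('side')
for n,k in(('w',f),('sc',g),('si',h)):
  print(n)
  for q in['drift','flange_hole','pump_hole']: print(q,pin(k,q))
e=s['ee_pos']; 
for dz in(.0263,.104): print('drift exp',proj(f,e-[0,0,dz]),proj(g,e-[0,0,dz]),proj(h,e-[0,0,dz]))
def cr(k,c,w,hh,W,H): 
    return cv2.resize(k['color'][c[1]-hh:c[1]+hh,c[0]-w:c[0]+w,::-1],(W,H),interpolation=cv2.INTER_CUBIC)
cv2.imwrite('pics/d1.png',np.hstack([cr(f,(256,210),50,75,400,600),cr(h,(312,140),50,75,400,600)]))
```

```text
9.5 [ 0.5173 -0.1967  0.2612] [-0.0862  0.7047 -2.6782] [ 0.0339 -0.0637 -0.0418] 0.020433758630970977
[[ 0.9466  0.3224  0.0012]
 [ 0.3224 -0.9466 -0.0001]
 [ 0.0011  0.0005 -1.    ]]
w
drift [([258.1, 232.0], 0.95)]
flange_hole [([267.6, 182.0], 0.59)]
pump_hole [([256.1, 177.7], 0.61)]
sc
drift [([208.2, 128.1], 0.84)]
flange_hole [([208.4, 153.4], 0.73), ([365.4, 226.3], 0.73), ([212.1, 192.2], 0.41)]
pump_hole [([215.4, 153.8], 0.93)]
si
drift []
flange_hole [([309.8, 154.8], 0.7)]
pump_hole [([304.2, 161.6], 0.75), ([286.5, 196.3], 0.31)]
drift exp [259.4068 229.1061] [210.4682 124.9854] [311.0793 118.5754]
drift exp [259.394 191.725] [213.4844 143.8839] [310.0399 146.2328]
```

View pics/d1.png

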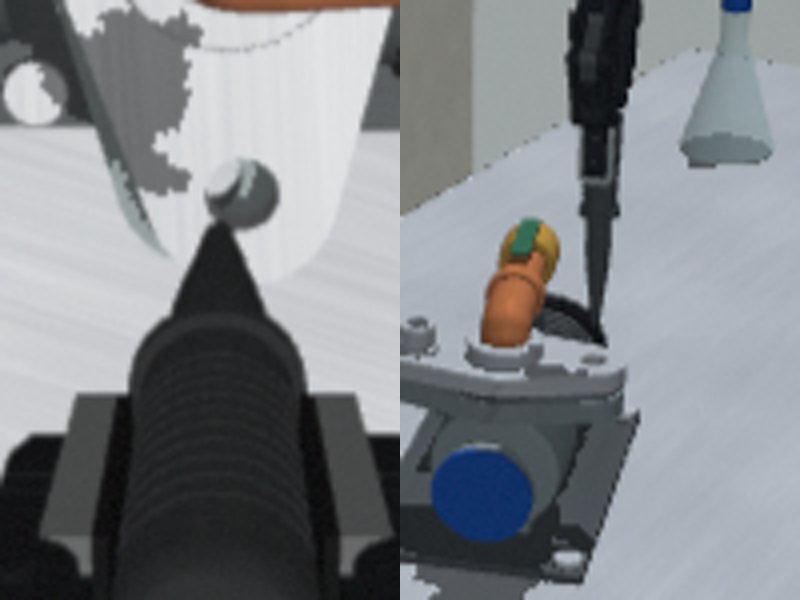

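The left crop shows the drift tip at about (261.5,190.5), about 2 px right of where it's predicted. The flange hole is centred at (266.3,183.5), and the pump hole shows as an opening at its left. I'll work out the relative offset.

Run:
```python
from h import *
np.set_printoptions(precision=4,suppress=True)
f=grab_frame('wrist'); s=status.sense(); e=s['ee_pos']; M=rot().as_matrix()
for n,p,z in[('tip',(261.5,190.5),e[2]-.104),('fh',(266.3,183.5),.129),('fh net',(267.6,182),.129),('ph net',(256.1,177.7),.113),('ph mine',(257.6,178.5),.113)]:
    X=onz(f,p,z); d=M.T@(X-e); print(n,X,'tool xy mm',d[:2]*1e3)
```

```text
tip [ 0.5182 -0.1989  0.1563] tool xy mm [0.9105 1.6782]
fh [ 0.5184 -0.2036  0.129 ] tool xy mm [-0.3759  6.2045]
fh net [ 0.5201 -0.2042  0.129 ] tool xy mm [1.0311 7.3735]
ph net [ 0.5168 -0.1942  0.113 ] tool xy mm [ 1.1022 -3.2211]
ph mine [ 0.5165 -0.1958  0.113 ] tool xy mm [ 0.3159 -1.7883]
```

Emit:
{"op": "arm_command", "data": {"series": [[[0, 0, 0], [-0.5, 0.5, 8], 255], [[0, 0, 0], [-0.5, 0.5, 16], 255], [[0, 0, 0], [-0.5, 0.5, 24], 255], [[0, 0, 0], [-0.5, 0.5, 30], 255], [[0, 0, 0], [-0.5, 0.5, 34], 255], [[0, 0, 0], [-0.5, 0.5, 37], 255], [[0, 0, 0], [-0.5, 0.5, 37], 255]]}}

```text
t: 11.02
ee_pos: [0.5164, -0.1982, 0.2232]
tcp_rot: [-0.0, 0.987, 0.163, -0.0]
contact_force: [-0.4, -1.0, -2.7]
grip_width: 0.0205
```

Emit:
{"op": "arm_command", "data": {"series": [[[0, 0, 0], [0, 0, 3], 255], [[0, 0, 0], [0, 0, 6], 255], [[0, 0, 0], [0, 0, 8], 255], [[0, 0, 0], [0, 0, 8], 255]]}}

```text
t: 11.52
ee_pos: [0.5166, -0.1984, 0.2152]
tcp_rot: [0.0, 0.987, 0.163, 0.0]
contact_force: [0.7, 0.1, -3.4]
grip_width: 0.0209
```

Emit:
{"op": "arm_command", "data": {"series": [[[0, 0, 0], [0, 0, 3], 255], [[0, 0, 0], [0, 0, 5], 255], [[0, 0, 0], [0, 0, 7], 255], [[0, 0, 0], [0, 0, 7], 255]]}}

```text
t: 12.02
ee_pos: [0.5167, -0.1984, 0.2083]
tcp_rot: [0.0, 0.987, 0.163, 0.0]
contact_force: [1.9, -1.4, -2.8]
grip_width: 0.0207
```

Emit:
{"op": "arm_command", "data": {"series": [[[0, 0, 0], [0, -0.7, 3], 255], [[0, 0, 0], [0, -1.3, 6], 255], [[0, 0, 0], [0, -2, 9], 255], [[0, 0, 0], [0, -2.5, 12], 255], [[0, 0, 0], [0, -2.5, 12], 255]]}}

```text
t: 12.65
ee_pos: [0.5158, -0.1957, 0.196]
tcp_rot: [-0.0, 0.987, 0.163, 0.0]
contact_force: [4.2, -4.0, -2.1]
grip_width: 0.0209
```

Emit:
{"op": "arm_command", "data": {"series": [[[0, 0, 0], [0, -0.4, 3], 255], [[0, 0, 0], [0, -0.8, 6], 255], [[0, 0, 0], [0, -1.2, 8], 255], [[0, 0, 0], [0, -1.2, 8], 255]]}}

```text
t: 13.15
ee_pos: [0.5158, -0.1948, 0.1883]
tcp_rot: [0.0, 0.987, 0.163, 0.001]
contact_force: [5.8, -3.6, -0.5]
grip_width: 0.0205
```

Emit:
{"op": "arm_command", "data": {"series": [[[0, 0, 0], [0.5, -0.3, 2], 255], [[0, 0, 0], [1, -0.5, 4], 255], [[0, 0, 0], [1, -0.7, 7], 255], [[0, 0, 0], [1, -0.7, 7], 255]]}}

```text
t: 13.65
ee_pos: [0.5162, -0.194, 0.181]
tcp_rot: [0.0, 0.987, 0.163, 0.0]
contact_force: [5.6, -4.3, -2.6]
grip_width: 0.0206
```

```bash
cat > st.py <<'E'
from h import *
np.set_printoptions(precision=4,suppress=True)
s=status.sense(); M=rot().as_matrix(); print(round(float(s['t']),2),s['ee_pos'],'F tool',np.round(M.T@s['contact_force'],1),'T tool',np.round(M.T@s['ft_torque'],2),round(float(s['grip_width']),4))
E
python3 st.py
```

```text
13.65 [ 0.5162 -0.194   0.181 ] F tool [3.9 5.9 2.6] T tool [-1.46  1.01  0.02] 0.0206
```

Emit:
{"op": "arm_command", "data": {"series": [[[0, 0, 0], [0.5, -0.3, 2], 255], [[0, 0, 0], [1, -0.5, 4], 255], [[0, 0, 0], [1, -0.7, 7], 255], [[0, 0, 0], [1, -0.7, 7], 255]]}}

```text
t: 14.15
ee_pos: [0.5164, -0.1933, 0.1739]
tcp_rot: [0.0, 0.987, 0.162, -0.0]
contact_force: [3.0, -4.4, -2.1]
grip_width: 0.0209
```

```bash
python3 st.py
```

```text
14.15 [ 0.5164 -0.1933  0.1739] F tool [1.4 5.1 2.1] T tool [-1.47  0.65 -0.04] 0.0209
```

Emit:
{"op": "arm_command", "data": {"series": [[[0, 0, 0], [0.2, -0.2, 2], 255], [[0, 0, 0], [0.4, -0.4, 4], 255], [[0, 0, 0], [0.4, -0.5, 6], 255], [[0, 0, 0], [0.4, -0.5, 6], 255]]}}

```text
t: 14.65
ee_pos: [0.5165, -0.193, 0.168]
tcp_rot: [0.0, 0.987, 0.162, -0.0]
contact_force: [2.9, -6.1, -1.1]
grip_width: 0.0208
```

```bash
python3 st.py
```

```text
14.65 [ 0.5165 -0.193   0.168 ] F tool [0.8 6.8 1.1] T tool [-1.55  0.36 -0.  ] 0.0208
```

Emit:
{"op": "arm_command", "data": {"series": [[[0, 0, 0], [0.1, -0.1, 2], 255], [[0, 0, 0], [0.2, -0.1, 4], 255], [[0, 0, 0], [0.2, -0.1, 6], 255], [[0, 0, 0], [0.2, -0.1, 6], 255]]}}

```text
t: 15.15
ee_pos: [0.5166, -0.1931, 0.162]
tcp_rot: [0.001, 0.987, 0.162, -0.0]
contact_force: [2.7, -5.2, -0.9]
grip_width: 0.0204
```

```bash
python3 st.py
```

```text
15.15 [ 0.5166 -0.1931  0.162 ] F tool [0.9 5.8 0.9] T tool [-1.82  0.31 -0.02] 0.0204
```

Emit:
{"op": "arm_command", "data": {"series": [[[0, 0, 0], [0, 0, 1.5], 255], [[0, 0, 0], [0, 0, 3], 255], [[0, 0, 0], [0, 0, 4], 255], [[0, 0, 0], [0, 0, 4], 255]]}}

```text
t: 15.65
ee_pos: [0.5167, -0.1932, 0.1582]
tcp_rot: [0.001, 0.987, 0.162, -0.0]
contact_force: [3.2, -5.2, -0.4]
grip_width: 0.0205
```

```bash
python3 st.py
```

```text
15.65 [ 0.5167 -0.1932  0.1582] F tool [1.3 6.  0.4] T tool [-1.68  0.24 -0.04] 0.0205
```

Emit:
{"op": "arm_command", "data": {"series": [[[0, 0, 0], [0, 0, 0.7], 255], [[0, 0, 0], [0, 0, 1.4], 255], [[0, 0, 0], [0, 0, 2], 255], [[0, 0, 0], [0, 0, 2], 255]]}}

```text
t: 16.15
ee_pos: [0.5167, -0.1932, 0.1563]
tcp_rot: [0.001, 0.987, 0.162, -0.0]
contact_force: [3.0, -5.6, 0.6]
grip_width: 0.0207
```

```bash
python3 st.py
```

```text
16.15 [ 0.5167 -0.1932  0.1563] F tool [ 1.   6.2 -0.6] T tool [-1.64  0.27  0.02] 0.0207
```

Emit:
{"op": "arm_command", "data": {"series": [[[0, 0, 0], [0, 0, 0.7], 255], [[0, 0, 0], [0, 0, 1.4], 255], [[0, 0, 0], [0, 0, 1.4], 255]]}}

```text
t: 16.52
ee_pos: [0.5167, -0.1933, 0.1551]
tcp_rot: [0.001, 0.987, 0.162, -0.0]
contact_force: [3.1, -6.9, 1.5]
grip_width: 0.0204
```

```bash
python3 st.py
```

```text
16.52 [ 0.5167 -0.1933  0.1551] F tool [ 0.7  7.5 -1.5] T tool [-1.66  0.11 -0.01] 0.0204
```

Emit:
{"op": "arm_command", "data": {"series": [[[0, 0, 0], [0, 0, 0.5], 255], [[0, 0, 0], [0, 0, 1], 255], [[0, 0, 0], [0, 0, 1], 255]]}}

```text
t: 16.9
ee_pos: [0.5169, -0.1932, 0.155]
tcp_rot: [0.001, 0.987, 0.162, -0.0]
contact_force: [-0.2, -5.0, 8.8]
grip_width: 0.0206
```

```bash
python3 st.py
```

```text
16.9 [ 0.5169 -0.1932  0.155 ] F tool [-1.8  4.7 -8.8] T tool [-1.12 -0.4  -0.01] 0.0206
```

Emit:
{"op": "arm_command", "data": {"series": [[[0, 0, 0], [0, 0, 0], 255], [[0, 0, 0], [0, 0, 0], 255], [[0, 0, 0], [0, 0, -2], 255], [[0, 0, 0], [0, 0, -6], 255], [[0, 0, 0], [0, 0, -12], 255], [[0, 0, 0], [0, 0, -22], 255], [[0, 0, 0], [0, 0.5, -34], 255], [[0, 0, 0], [0, 1, -50], 255], [[0, 0, 0], [0, 1.5, -68], 255], [[0, 0, 0], [0, 1.5, -90], 255], [[0, 0, 0], [0, 1.5, -130], 255], [[0, 0, 0], [0, 1.5, -150], 255]]}}

```text
t: 18.4
ee_pos: [0.5172, -0.1924, 0.306]
tcp_rot: [-0.0, 0.987, 0.163, 0.0]
contact_force: [0.3, 0.3, -2.4]
grip_width: 0.0209
```

```bash
python3 st.py
python3 - <<'E'
from h import *
f=grab_frame('wrist')
c=f['color'][90:300,116:396,::-1]; cv2.imwrite('pics/d2.png',cv2.resize(c,(800,600),interpolation=cv2.INTER_CUBIC))
print(pin(f,'flange_hole'),pin(f,'pump_hole'))
e=status.sense()['ee_pos']; print(proj(f,e-[0,0,.104]),proj(f,[.5167,-.1932,.1285]),proj(f,[.5167,-.1932,.1125]))
E
```

```text
18.4 [ 0.5172 -0.1924  0.306 ] F tool [ 0.4 -0.2  2.4] T tool [-0.02  0.   -0.03] 0.0209
[([265.8, 170.7], 0.73), ([262.8, 48.5], 0.29)] [([258.8, 170.4], 0.8)]
[259.93523009 191.1237313 ] [260.08312035 172.60042728] [260.065869   169.35839061]
```

View pics/d2.png

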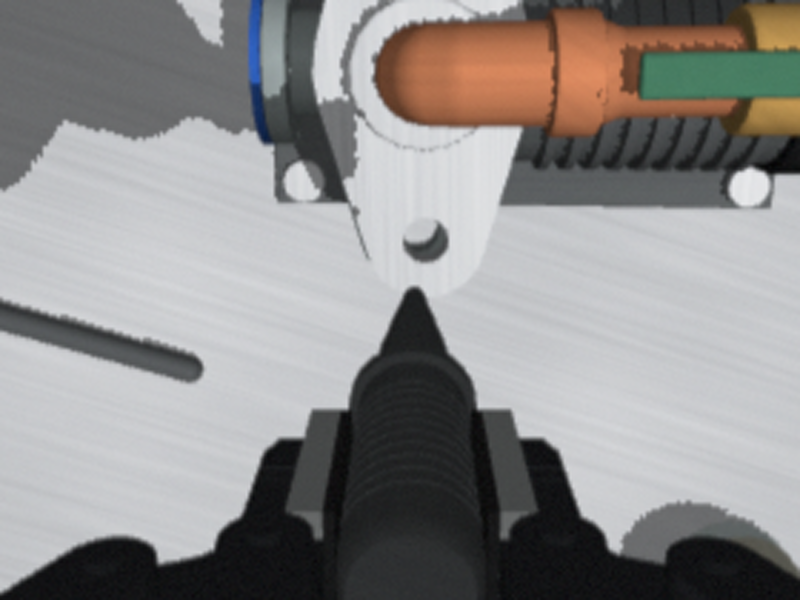

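The hole is at about (265,174) and the tip at (261.3,192), so the flange sprang back about 3.5 mm, as expected. Returning the drift to the rack.

Emit:
{"op": "arm_command", "data": {"series": [[[0, 0, 0], [15, -50, -10], 255], [[0, 0, 0], [31, -100, -10], 255], [[0, 0, 0], [46, -150, -10], 255], [[0, 0, 0], [62, -200, -10], 255], [[0, 0, 0], [77, -250, -10], 255], [[0, 0, 0], [93, -300, -10], 255], [[0, 0, 0], [108, -350, -10], 255], [[0, 0, 0], [124, -400, -10], 255], [[0, 0, 0], [139, -450, -10], 255], [[0, 0, 0], [148, -478.5, 0], 255], [[0, 0, 0], [148, -478.5, 30], 255], [[0, 0, 0], [148, -478.5, 60], 255]]}}

```text
t: 20.05
ee_pos: [0.5026, 0.3074, 0.2412]
tcp_rot: [0.0, 0.987, 0.164, -0.002]
contact_force: [0.1, -0.3, -2.2]
grip_width: 0.0205
```

Emit:
{"op": "arm_command", "data": {"series": [[[0, 0, 0], [0, 0, 15], 255], [[0, 0, 0], [0, 0, 30], 255], [[0, 0, 0], [0, 0, 45], 255], [[0, 0, 0], [0, 0, 45], 255]]}}

```text
t: 20.55
ee_pos: [0.5037, 0.3068, 0.1979]
tcp_rot: [0.0, 0.987, 0.163, -0.001]
contact_force: [0.4, -0.3, -2.0]
grip_width: 0.0206
```

```bash
python3 st.py
```

```text
20.55 [0.5037 0.3068 0.1979] F tool [0.3 0.4 2. ] T tool [0.   0.08 0.  ] 0.0206
```

Emit:
{"op": "arm_command", "data": {"series": [[[0, 0, 0], [0, -1, 0], 255], [[0, 0, 0], [0, -1.5, 10], 255], [[0, 0, 0], [0, -1.5, 20], 255], [[0, 0, 0], [0, -1.5, 30], 255], [[0, 0, 0], [0, -1.5, 40], 255], [[0, 0, 0], [0, -1.5, 50], 255], [[0, 0, 0], [0, -1.5, 60], 255], [[0, 0, 0], [0, -1.5, 68], 255], [[0, 0, 0], [0, -1.5, 73], 255], [[0, 0, 0], [0, -1.5, 73], 255]]}}

```text
t: 21.8
ee_pos: [0.5035, 0.3086, 0.1255]
tcp_rot: [0.0, 0.987, 0.163, -0.0]
contact_force: [0.1, 0.4, -3.3]
grip_width: 0.0206
```

```bash
python3 st.py
```

```text
21.8 [0.5035 0.3086 0.1255] F tool [ 0.2 -0.3  3.3] T tool [-0.01  0.02  0.  ] 0.0206
```

Emit:
{"op": "arm_command", "data": {"series": [[[0, 0, 0], [0, 0, 2], 255], [[0, 0, 0], [0, 0, 3.5], 255], [[0, 0, 0], [0, 0, 3.5], 100], [[0, 0, 0], [0, 0, 3.5], 40], [[0, 0, 0], [0, 0, 3.5], 0], [[0, 0, 0], [0, 0, 3.5], 0], [[0, 0, 0], [0, 0, -30], 0], [[0, 0, 0], [0, 0, -70], 0], [[0, 0, 0], [0, 0, -100], 0], [[0, 0, 0], [-20, 40, -110], 0], [[0, 0, 0], [-44, 80, -100], 0], [[0, 0, 0], [-44, 80, -100], 0]]}}

```text
t: 23.3
ee_pos: [0.4875, 0.2146, 0.2254]
tcp_rot: [0.001, 0.987, 0.16, -0.001]
contact_force: [0.1, 0.8, 0.4]
grip_width: 0.0853
```

```bash
python3 st.py
python3 - <<'E'
from h import *
f=grab_frame('wrist'); s=status.sense();e=s['ee_pos'];M=rot().as_matrix()
save(f,'r2.png'); a=proj(f,[.487,.219,.111]); print(a,pin(f,'screw'),pin(f,'drift'))
for p in pin(f,'screw')[:1]: X=onz(f,p[0],.095); print(X,M.T@(X-e))
u,v=map(int,a); c=f['color'][v-100:v+80,u-120:u+120,::-1]; cv2.imwrite('pics/r2.png',cv2.resize(c,(800,600),interpolation=cv2.INTER_CUBIC)); print(u-120,v-100)
E
```

```text
23.3 [0.4875 0.2146 0.2254] F tool [ 0.4 -0.7 -0.4] T tool [ 0.03 -0.04 -0.01] 0.0853
[254.063548   186.89717821] [([256.7, 180.9], 0.93)] []
[0.48877961 0.21731801 0.095     ] [ 1.05795973e-03 -3.52106415e-05  1.30933575e-01]
134 86
```

View pics/r2.png

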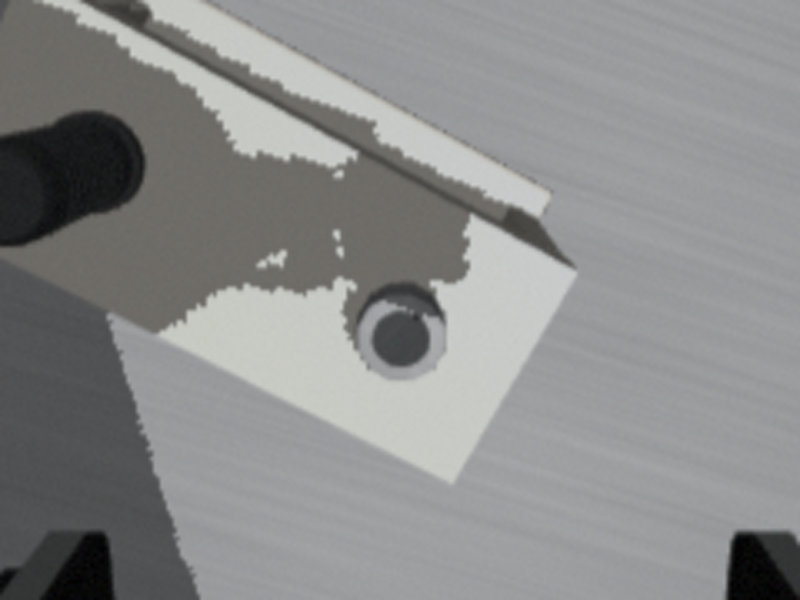

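The screw stands untouched at (254,187), as predicted, and the drift stands in its hole at the upper left. Taking the screw by the head.

Emit:
{"op": "arm_command", "data": {"series": [[[0, 0, 0], [1, -5, 30], 0], [[0, 0, 0], [1, -5, 70], 0], [[0, 0, 0], [1, -5, 105], 0], [[0, 0, 0], [1, -5, 122], 0], [[0, 0, 0], [1, -5, 127], 0], [[0, 0, 0], [1, -5, 127], 0]], "squeeze": 70}}

```text
t: 24.25
ee_pos: [0.4874, 0.2246, 0.0995]
tcp_rot: [-0.0, 0.987, 0.163, 0.0]
contact_force: [0.1, -0.7, 0.9]
grip_width: 0.0857
```

```bash
python3 st.py
```

```text
24.25 [0.4874 0.2246 0.0995] F tool [-0.1  0.7 -0.9] T tool [ 0.   -0.03  0.03] 0.0857
```

Emit:
{"op": "arm_command", "data": {"series": [[[0, 0, 0], [-2.2, 4.2, 1.5], 0], [[0, 0, 0], [-2.2, 4.2, 1.5], 0], [[0, 0, 0], [-2.2, 4.2, 1.5], 120], [[0, 0, 0], [-2.2, 4.2, 1.5], 255], [[0, 0, 0], [-2.2, 4.2, 1.5], 255], [[0, 0, 0], [-2.2, 4.2, 1.5], 255], [[0, 0, 0], [-2.2, 4.2, 1.5], 255], [[0, 0, 0], [-2.2, 4.2, 1.5], 255], [[0, 0, 0], [-2.2, 4.2, 1.5], 255], [[0, 0, 0], [-2.2, 4.2, 1.5], 255]], "squeeze": 70}}

```text
t: 25.5
ee_pos: [0.4864, 0.2193, 0.0977]
tcp_rot: [0.0, 0.987, 0.163, 0.0]
contact_force: [-1.5, -1.4, 5.4]
grip_width: 0.0209
```

```bash
python3 st.py
```

```text
25.5 [0.4864 0.2193 0.0977] F tool [-1.9  0.8 -5.4] T tool [-0.09 -0.35 -0.04] 0.0209
```

Emit:
{"op": "arm_command", "data": {"series": [[[0, 0, 0], [0, 0, 0], 255], [[0, 0, 0], [0, 0, -5], 255], [[0, 0, 0], [0, 0, -20], 255], [[0, 0, 0], [0, 0, -45], 255], [[0, 0, 0], [0, 0, -80], 255], [[0, 0, 0], [0, 0, -110], 255], [[0, 0, 0], [0, 0, -110], 255]]}}

```text
t: 26.38
ee_pos: [0.4875, 0.22, 0.2104]
tcp_rot: [-0.001, 0.987, 0.163, 0.003]
contact_force: [0.2, -0.1, -1.5]
grip_width: 0.021
```

```bash
python3 st.py
python3 - <<'E'
from h import *
f=grab_frame('wrist'); g=grab_frame('side'); e=status.sense()['ee_pos']
print(pin(f,'screw'),proj(f,e),proj(f,e-[0,0,.06]),proj(g,e))
c1=f['color'][150:330,196:316,::-1]; u,v=map(int,proj(g,e)); c2=g['color'][v-40:v+50,u-30:u+30,::-1]
cv2.imwrite('pics/s1.png',np.hstack([cv2.resize(c,(400,600),interpolation=cv2.INTER_CUBIC) for c in(c1,c2)]))
E
```

```text
26.38 [0.4875 0.22   0.2104] F tool [0.2 0.1 1.5] T tool [ 0.06 -0.08 -0.01] 0.021
[([261.5, 244.9], 0.63)] [260.55608588 250.11215761] [260.30888596 210.83697972] [223.14012898 203.63373795]
```

View pics/s1.png

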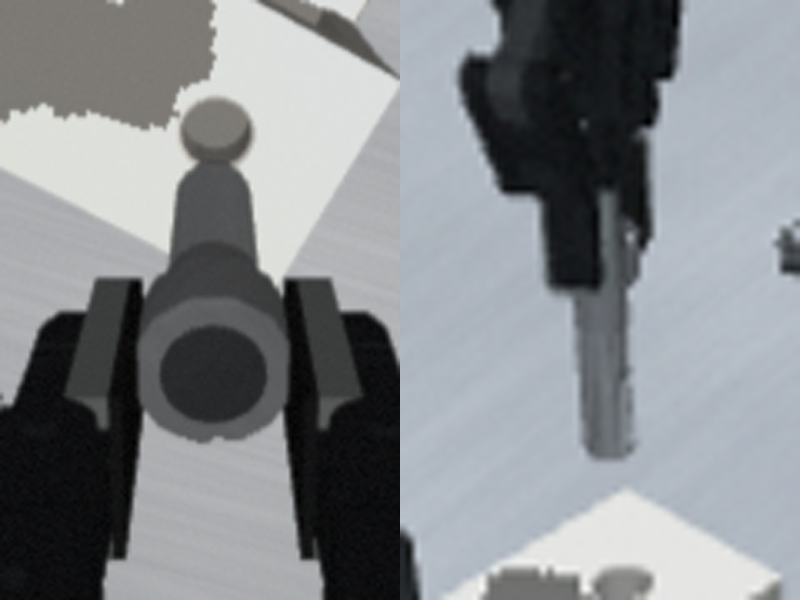

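The screw is held by its head with the shank pointing down, perhaps leaning forward slightly. Carrying it over to the flange hole.

Emit:
{"op": "arm_command", "data": {"series": [[[0, 0, 0], [-13, 50, -25], 255], [[0, 0, 0], [-26, 100, -25], 255], [[0, 0, 0], [-39, 150, -25], 255], [[0, 0, 0], [-52, 200, -25], 255], [[0, 0, 0], [-65, 250, -25], 255], [[0, 0, 0], [-78, 300, -25], 255], [[0, 0, 0], [-91, 350, -25], 255], [[0, 0, 0], [-101, 390, -20], 255], [[0, 0, 0], [-105, 403, -5], 255], [[0, 0, 0], [-105, 403, 0], 255], [[0, 0, 0], [-105, 403, 0], 255], [[0, 0, 0], [-105, 403, 0], 255]]}}

```text
t: 28.02
ee_pos: [0.5166, -0.1946, 0.2077]
tcp_rot: [-0.0, 0.986, 0.164, 0.0]
contact_force: [0.3, 0.2, -1.3]
grip_width: 0.0211
```

```bash
python3 st.py
python3 - <<'E'
from h import *
f=grab_frame('wrist'); g=grab_frame('side'); e=status.sense()['ee_pos']
for q in('screw','flange_hole','pump_hole'): print(q,pin(f,q),pin(g,q))
for z in(.013,-.0027,-.0627): print(z,proj(f,e+[0,0,z]),proj(g,e+[0,0,z]))
print(proj(f,[.5178,-.1963,.1285]))
c1=f['color'][150:300,210:310,::-1]; u,v=map(int,proj(g,e-[0,0,.05])); c2=g['color'][v-60:v+45,u-40:u+30,::-1]; print(u-40,v-60)
cv2.imwrite('pics/s2.png',np.hstack([cv2.resize(c,(400,600),interpolation=cv2.INTER_CUBIC) for c in(c1,c2)]))
E
```

```text
28.02 [ 0.5166 -0.1946  0.2077] F tool [ 0.4 -0.   1.3] T tool [ 0.03  0.02 -0.  ] 0.0211
screw [([257.6, 244.1], 0.63)] [([309.1, 131.1], 0.58)]
flange_hole [([264.0, 195.6], 0.86)] [([312.3, 155.2], 0.66)]
pump_hole [([261.9, 193.6], 0.76)] [([306.2, 163.3], 0.55)]
0.013 [260.61754947 263.30918317] [310.85643334 123.92747195]
-0.0027 [260.51964293 247.88266127] [310.64357488 129.59526412]
-0.0627 [260.27086147 208.68372069] [309.85385285 150.62322959]
[262.20100489 200.24716528]
270 86
```

View pics/s2.png

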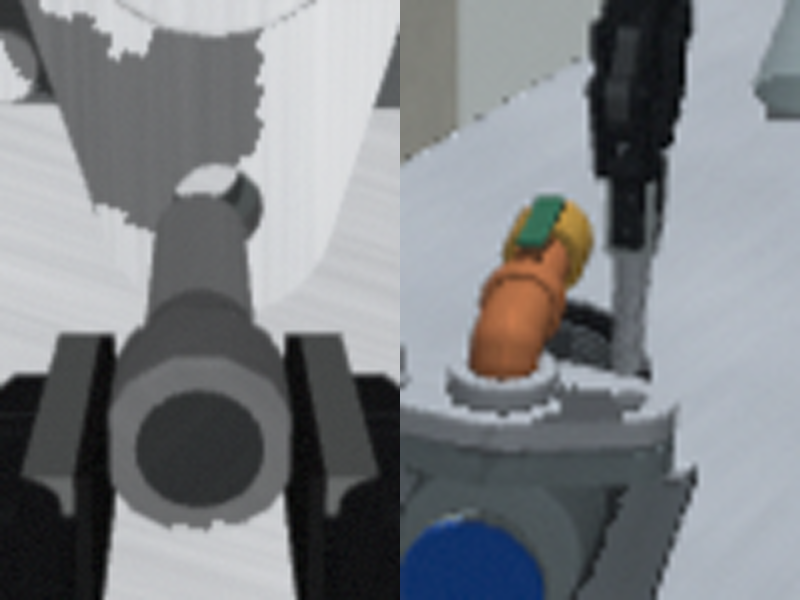

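The screw hangs upright: its tip is at about (260.8,207.6), and the flange hole, partly hidden behind it, is centred at about (264,201.5). I'll work out the offset.

Run:
```python
from h import *
f=grab_frame('wrist'); s=status.sense(); e=s['ee_pos']; M=rot().as_matrix()
for n,p,z in[('tip',(260.8,207.6),e[2]-.0627),('fh',(264.25,202),.1285),('fh2',(263.7,199.5),.1285)]:
    print(n,M.T@(onz(f,p,z)-e)*1e3)
print(M.T@(np.array([.5178,-.1963,.1285])-e)*1e3, M.T@(np.array([.5167,-.1932,.1285])-e)*1e3)
```

```text
tip [ 0.54216816  0.90222048 62.7002267 ]
fh [-0.73550717  3.54772864 78.99905903]
fh2 [ 1.22621957  3.12772358 78.99925309]
[ 1.46058743  0.61626545 78.99886151] [ 1.41383235 -2.67277904 78.99830093]
```

Emit:
{"op": "arm_command", "data": {"series": [[[0, 0, 0], [0.3, 1.8, 5], 255], [[0, 0, 0], [0.3, 1.8, 10], 255], [[0, 0, 0], [0.3, 1.8, 13], 255], [[0, 0, 0], [0.3, 1.8, 15], 255], [[0, 0, 0], [0.3, 1.8, 16.5], 255], [[0, 0, 0], [0.3, 1.8, 17.5], 255], [[0, 0, 0], [0.3, 1.8, 17.5], 255]]}}

```text
t: 29.35
ee_pos: [0.5171, -0.1978, 0.1899]
tcp_rot: [0.0, 0.987, 0.163, 0.0]
contact_force: [0.2, 0.3, -1.2]
grip_width: 0.0209
```

```bash
python3 st.py
```

```text
29.35 [ 0.5171 -0.1978  0.1899] F tool [ 0.3 -0.2  1.2] T tool [-0.    0.01 -0.01] 0.0209
```

Emit:
{"op": "arm_command", "data": {"series": [[[0, 0, 0], [0.5, -0.8, 0], 255], [[0, 0, 0], [0.5, -0.8, 0.7], 255], [[0, 0, 0], [0.5, -0.8, 1.4], 255], [[0, 0, 0], [0.5, -0.8, 1.4], 255]]}}

```text
t: 29.85
ee_pos: [0.5172, -0.197, 0.1884]
tcp_rot: [0.0, 0.987, 0.163, -0.0]
contact_force: [-0.3, -1.0, -1.0]
grip_width: 0.0211
```

```bash
python3 st.py
```

```text
29.85 [ 0.5172 -0.197   0.1884] F tool [-0.6  0.8  1. ] T tool [-0.19 -0.07 -0.03] 0.0211
```

Emit:
{"op": "arm_command", "data": {"series": [[[0, 0, 0], [0, 0.2, 1], 255], [[0, 0, 0], [0, 0.2, 2], 255], [[0, 0, 0], [0, 0.2, 3], 255], [[0, 0, 0], [0, 0.2, 3], 255]]}}

```text
t: 30.35
ee_pos: [0.5173, -0.1971, 0.1853]
tcp_rot: [-0.0, 0.987, 0.163, -0.0]
contact_force: [0.6, -0.9, -2.5]
grip_width: 0.0208
```

```bash
python3 st.py
```

```text
30.35 [ 0.5173 -0.1971  0.1853] F tool [0.3 1.  2.5] T tool [-0.3  -0.1  -0.01] 0.0208
```

Emit:
{"op": "arm_command", "data": {"series": [[[0, 0, 0], [0, 0.2, 2], 255], [[0, 0, 0], [0, 0.2, 4], 255], [[0, 0, 0], [0, 0.2, 6], 255], [[0, 0, 0], [0, 0.2, 7], 255], [[0, 0, 0], [0, 0.2, 7], 255]]}}

```text
t: 30.98
ee_pos: [0.5173, -0.1972, 0.1784]
tcp_rot: [-0.0, 0.987, 0.163, -0.0]
contact_force: [-0.0, -1.2, -1.2]
grip_width: 0.0208
```

```bash
python3 st.py
```

```text
30.98 [ 0.5173 -0.1972  0.1784] F tool [-0.4  1.1  1.2] T tool [-0.12 -0.03 -0.01] 0.0208
```

Emit:
{"op": "arm_command", "data": {"series": [[[0.01, 0, 0], [0.2, -0.7, 0], 255], [[0.02, 0, 0], [0.4, -1.4, 0], 255], [[0.03, 0, 0], [0.6, -2.2, 0], 255], [[0.03, 0, 0], [0.6, -3, 0], 255], [[0.03, 0, 0], [0.6, -3, 0], 255]]}}

```text
t: 31.6
ee_pos: [0.5171, -0.1953, 0.1785]
tcp_rot: [-0.014, 0.987, 0.162, -0.002]
contact_force: [0.6, -5.2, -2.1]
grip_width: 0.0214
```

```bash
python3 st.py
```

```text
31.6 [ 0.5171 -0.1953  0.1785] F tool [-1.1  5.2  1.9] T tool [-1.46 -0.22  0.02] 0.0214
```

Emit:
{"op": "arm_command", "data": {"series": [[[0, 0, 0], [0, -0.3, 1], 255], [[0, 0, 0], [0, -0.3, 2], 255], [[0, 0, 0], [0, -0.3, 3], 255], [[0, 0, 0], [0, -0.3, 3], 255]]}}

```text
t: 32.1
ee_pos: [0.5173, -0.1951, 0.1762]
tcp_rot: [-0.014, 0.987, 0.162, -0.002]
contact_force: [-0.2, -5.7, 0.0]
grip_width: 0.021
```

```bash
python3 st.py
```

```text
32.1 [ 0.5173 -0.1951  0.1762] F tool [-2.   5.3 -0.2] T tool [-1.42 -0.35  0.01] 0.021
```

Emit:
{"op": "arm_command", "data": {"series": [[[0, 0, 0], [0.2, -0.7, 0], 255], [[0, 0, 0], [0.3, -1, 1], 255], [[0, 0, 0], [0.3, -1, 2], 255], [[0, 0, 0], [0.3, -1, 2], 255]]}}

```text
t: 32.6
ee_pos: [0.5172, -0.1943, 0.1742]
tcp_rot: [-0.014, 0.987, 0.162, -0.002]
contact_force: [-0.1, -4.2, 0.4]
grip_width: 0.0207
```

```bash
python3 st.py
```

```text
32.6 [ 0.5172 -0.1943  0.1742] F tool [-1.5  3.9 -0.5] T tool [-1.63 -0.39 -0.  ] 0.0207
```

Emit:
{"op": "arm_command", "data": {"series": [[[0, 0, 0], [0, 0, 1], 255], [[0, 0, 0], [0, 0, 2], 255], [[0, 0, 0], [0, 0, 2.5], 255], [[0, 0, 0], [0, 0, 2.5], 255]]}}

```text
t: 33.1
ee_pos: [0.5174, -0.1943, 0.1719]
tcp_rot: [-0.014, 0.987, 0.162, -0.002]
contact_force: [0.9, -6.2, 0.9]
grip_width: 0.0211
```

```bash
python3 st.py
```

```text
33.1 [ 0.5174 -0.1943  0.1719] F tool [-1.1  6.1 -1.1] T tool [-1.58 -0.43 -0.  ] 0.0211
```

Emit:
{"op": "arm_command", "data": {"series": [[[0, 0, 0], [0, 0, 1.5], 255], [[0, 0, 0], [0, 0, 3], 255], [[0, 0, 0], [0, 0, 4], 255], [[0, 0, 0], [0, 0, 4], 255]]}}

```text
t: 33.6
ee_pos: [0.5173, -0.1944, 0.1678]
tcp_rot: [-0.014, 0.987, 0.162, -0.002]
contact_force: [-0.4, -6.6, 0.4]
grip_width: 0.021
```

```bash
python3 st.py
```

```text
33.6 [ 0.5173 -0.1944  0.1678] F tool [-2.5  6.1 -0.6] T tool [-1.76 -0.43  0.05] 0.021
```

Emit:
{"op": "arm_command", "data": {"series": [[[-0.006, 0, 0], [0.1, -0.2, 2.5], 255], [[-0.012, 0, 0], [0.2, -0.3, 5], 255], [[-0.018, 0, 0], [0.3, -0.5, 7.5], 255], [[-0.022, 0, 0], [0.4, -0.7, 10], 255], [[-0.022, 0, 0], [0.4, -0.7, 10], 255]]}}

```text
t: 34.22
ee_pos: [0.5168, -0.1934, 0.1576]
tcp_rot: [-0.003, 0.987, 0.162, -0.001]
contact_force: [0.4, -6.4, -0.1]
grip_width: 0.021
```

```bash
python3 st.py
```

```text
34.23 [ 0.5168 -0.1934  0.1576] F tool [-1.6  6.2  0.1] T tool [-1.77 -0.65 -0.06] 0.021
```

Emit:
{"op": "arm_command", "data": {"series": [[[-0.004, 0, 0], [-0.2, 0, 3], 255], [[-0.006, 0, 0], [-0.4, 0, 6], 255], [[-0.006, 0, 0], [-0.6, 0, 9], 255], [[-0.006, 0, 0], [-0.6, 0, 12], 255], [[-0.006, 0, 0], [-0.6, 0, 15], 255], [[-0.006, 0, 0], [-0.6, 0, 15], 255]]}}

```text
t: 34.98
ee_pos: [0.5162, -0.1936, 0.1425]
tcp_rot: [-0.0, 0.987, 0.162, -0.0]
contact_force: [-0.3, -7.6, -0.8]
grip_width: 0.0208
```

```bash
python3 st.py
```

```text
34.98 [ 0.5162 -0.1936  0.1425] F tool [-2.7  7.1  0.8] T tool [-1.72 -0.53  0.05] 0.0208
```

Emit:
{"op": "arm_command", "data": {"series": [[[0, 0, 0], [0.2, 0, 2.5], 255], [[0, 0, 0], [0.2, 0, 5], 255], [[0, 0, 0], [0.2, 0, 7], 255], [[0, 0, 0], [0.2, 0, 8.5], 255], [[0, 0, 0], [0.2, 0, 8.5], 255]]}}

```text
t: 35.6
ee_pos: [0.5162, -0.1938, 0.1341]
tcp_rot: [0.0, 0.987, 0.162, -0.0]
contact_force: [-2.0, -7.9, 0.5]
grip_width: 0.0211
```

```bash
python3 st.py
```

```text
35.6 [ 0.5162 -0.1938  0.1341] F tool [-4.4  6.8 -0.5] T tool [-1.65 -0.86 -0.03] 0.0211
```

Emit:
{"op": "arm_command", "data": {"series": [[[0, 0, 0], [-0.4, 0, 0.7], 255], [[0, 0, 0], [-0.4, 0, 1.5], 255], [[0, 0, 0], [-0.4, 0, 2], 255], [[0, 0, 0], [-0.4, 0, 2], 255]]}}

```text
t: 36.1
ee_pos: [0.5161, -0.1938, 0.1323]
tcp_rot: [0.0, 0.987, 0.162, 0.0]
contact_force: [-1.1, -7.1, 2.6]
grip_width: 0.0211
```

```bash
python3 st.py
```

```text
36.1 [ 0.5161 -0.1938  0.1323] F tool [-3.3  6.4 -2.6] T tool [-1.6  -0.75  0.02] 0.0211
```

Emit:
{"op": "arm_command", "data": {"series": [[[0, 0, 0], [0, 0, 0.5], 255], [[0, 0, 0], [0, 0, 1], 255], [[0, 0, 0], [0, 0, 1.3], 255], [[0, 0, 0], [0, 0, 1.3], 255]]}}

```text
t: 36.6
ee_pos: [0.5161, -0.1938, 0.1315]
tcp_rot: [0.0, 0.987, 0.162, 0.0]
contact_force: [-2.3, -6.8, 6.2]
grip_width: 0.0209
```

```bash
python3 st.py
```

```text
36.6 [ 0.5161 -0.1938  0.1315] F tool [-4.4  5.7 -6.2] T tool [-1.41 -1.08 -0.05] 0.0209
```

Emit:
{"op": "arm_command", "data": {"series": [[[0, 0, 0], [0, 0, 0.5], 255], [[0, 0, 0], [0, 0, 0.8], 255], [[0, 0, 0], [0, 0, 0.8], 255]]}}

```text
t: 36.98
ee_pos: [0.5161, -0.1939, 0.1314]
tcp_rot: [0.0, 0.987, 0.162, 0.0]
contact_force: [-4.6, -5.3, 13.6]
grip_width: 0.0207
```

```bash
python3 st.py
python3 - <<'E'
from h import *
f=grab_frame('side');w=grab_frame('wrist')
e=status.sense()['ee_pos'];u,v=map(int,proj(f,e)); c2=f['color'][v-30:v+30,u-30:u+30,::-1]
c1=w['color'][150:290,190:330,::-1]
cv2.imwrite('pics/s3.png',np.hstack([cv2.resize(c,(400,400),interpolation=cv2.INTER_CUBIC) for c in(c1,c2)]))
E
```

```text
36.98 [ 0.5161 -0.1939  0.1314] F tool [ -6.    3.6 -13.6] T tool [-1.09 -1.55  0.  ] 0.0207
```

View pics/s3.png

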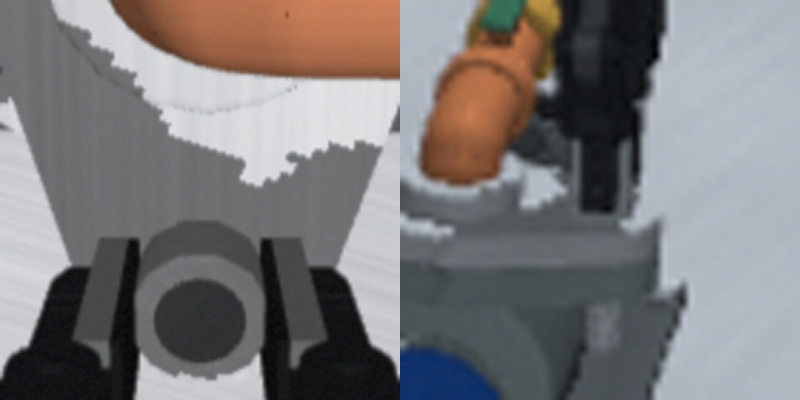

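The head looks seated on the flange face (crop about (200,310)) and the shank shows below it. The contact is firm at exactly the expected height. I'll relieve the load, release and retreat.

Emit:
{"op": "arm_command", "data": {"series": [[[0, 0, 0], [-0.5, 0.3, -0.6], 255], [[0, 0, 0], [-0.8, 0.5, -1], 255], [[0, 0, 0], [-0.8, 0.5, -1], 180], [[0, 0, 0], [-0.8, 0.5, -1], 120], [[0, 0, 0], [-0.8, 0.5, -1], 80], [[0, 0, 0], [-0.8, 0.5, -1], 60], [[0, 0, 0], [-0.8, 0.5, -1], 60], [[0, 0, 0], [-0.8, 0.5, -15], 60], [[0, 0, 0], [-0.8, 0.5, -50], 60], [[0, 0, 0], [-0.8, 0.5, -100], 60], [[0, 0, 0], [-20, -20, -150], 0], [[0, 0, 0], [-20, -20, -150], 0]]}}

```text
t: 38.58
ee_pos: [0.4919, -0.1789, 0.2848]
tcp_rot: [0.001, 0.987, 0.163, 0.003]
contact_force: [0.2, -0.7, 0.3]
grip_width: 0.0859
```

```bash
python3 st.py
python3 - <<'E'
from h import *
f=grab_frame('wrist');g=grab_frame('scene')
for k in(f,g): print(pin(k,'screw'),pin(k,'drift'),pin(k,'rack'))
print(proj(f,[.5165,-.1934,.1285]),proj(f,[.5165,-.1934,.1445]),proj(g,[.5165,-.1934,.1285]),proj(g,[.5033,.3085,.095]))
c1=f['color'][80:230,180:330,::-1];c2=g['color'][160:250,330:420,::-1]
cv2.imwrite('pics/fin.png',np.hstack([cv2.resize(c,(400,400),interpolation=cv2.INTER_CUBIC) for c in(c1,c2)]))
E
```

```text
38.58 [ 0.4919 -0.1789  0.2848] F tool [-0.   0.7 -0.3] T tool [-0.03 -0.04  0.04] 0.0859
[([282.2, 157.6], 0.59)] [] []
[([215.1, 151.2], 0.49)] [([389.3, 218.7], 0.61)] [([269.4, 274.1], 0.28)]
[281.32377189 158.81752145] [282.55194348 161.8577908 ] [215.67966315 150.36470312] [390.76772658 216.32930261]
```

View pics/fin.png

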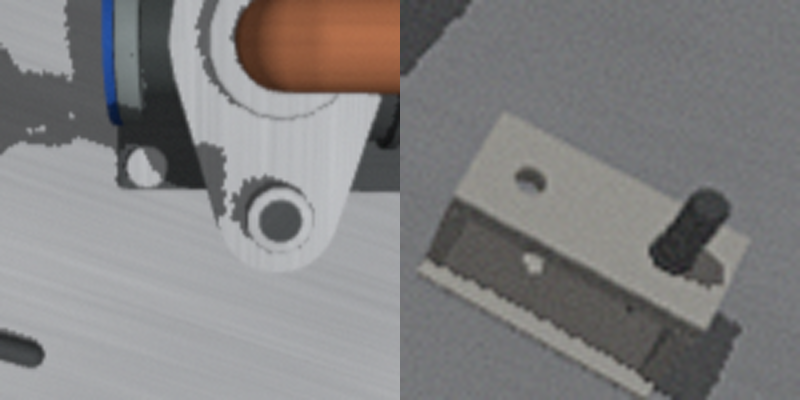

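The screw head sits flat around the hole and the drift stands in the rack with its collar on the deck. Handing in.

```bash
python3 -c "
from cell import bot; print(bot.close_job())"
```

```text
the job is handed in; nothing more can be done
None
```

I handed the job in at about 39 s of the 72 s allowed. The cap screw is home through both holes and the drift is back in the white rack. The system gave no verdict, so this rests on my own checks.

- **Drift:** I worked it down through both holes until the collar touched the pipe flange. Wrist force stayed at or below about 11 N. The collar contact put the flange face at z ≈ 0.1285 m. When the drift came out, the flange sprang back about 3.5 mm. I then stood the drift in the hole it came from, and the last scene picture shows it upright with its collar on the deck.
- **Screw:** I put it into the flange hole where the flange then sat. I leaned it about 0.03 rad and drew it sideways with about 6 N until it found the lower hole, then brought it upright on the way down. I stopped when the head contact firmed up at about 14 N, within 0.5 mm of the expected height. After I let go, the picture shows the head flat on the flange and the gripper clear, with no contact force.

**Checks that did not agree fully:**
- The wrist camera showed a steady bias of about 1–2 px against the arm's own position, so I aligned from what the tool and the part showed relative to each other.
- The first drift-to-screw spacing, taken from the network points, came out at 85 mm instead of 90. The part tops gave 90 mm, so I used those.
- In the last wrist picture the screw head is about 2.5 px to the side of where I predicted it. Most of that is the camera bias.
- I did not re-measure the bystanders at the end. The gripper did not go near them.

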